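Change the stone in the honing clamp

ROBOT

A 6-joint arm with a two-finger parallel gripper is mounted at the origin on a cart in front of the work surface, level with it; the furniture and walls round the work are solid. World frame = base frame: x ahead of the robot, y to its left, z up, the work surface at z = 0. Lengths are in m, angles in rad, forces in N, time in s.
With the tool pointing down it reaches from about 0.3 to 0.75 m from the base axis. Payload 8.5 kg.
Tool frame: the origin (TCP) lies at the very end of the fingers, on their centre line; the grasp point (between the pads) lies 19 mm behind it (bot.grip_point_offset is the distance from the TCP to the grasp point, in m); z points along the fingers, x is the direction in which the jaws open and shut, and the axes are right-handed (so a half turn about z gives the same grasp; the last joint's range is limited). The gripper opens to 85 mm and grips with 20 to 120 N. Pads are 22 mm wide; open, the fingers measure 114 mm over their backs; the gripper's body (76 mm by 85 mm) begins 54 mm behind the grasp point. The pads swing forward as they close: fully open they stand 13 mm farther back than shut.
Start: joints at [-1.329, 0.381, 1.297, -0, 1.464, -0.215], TCP at [0.243, -0.494, 0.231] pointing down, gripper open.
Joint ranges: [-3.11, 3.11], [-0.89, 2.33], [0.22, 2.48], [-1.42, 4.56], [0.17, 2.85], [-2.88, 2.88]. Speed limits (rad/s): [2.39, 2.39, 3.14, 3.14, 3.14, 3.14].

INTERFACE

Orientations are given as a unit quaternion [x, y, z, w].
In Python, from bench import bot gives the robot as it stands. The module is installed in compiled form; this text tells all that it offers.
- The arm moves only by the tool apply_moves, never from a script. Its argument "targets" is a list of rows, each a list of 7 numbers: the shift along the tool's x, y, z in cm, then the turn, a rotation vector about the tool's x, y, z in rad, then the gripper command: -1 is fully open, 1 is shut, values between are in proportion. A call has 1 to 5 rows; each row shifts and turns the commanded pose from where the row before left it, along the tool's axes as they then stand; what a row does not reach is not made up. A row lasts 1/8 s, in which the tool goes at most 62.5 mm and 10.7 degrees, less where a joint would pass 70% of its speed; a pose out of reach is approached as far as the arm can. A call with a gripper value outside its range is refused whole. The fingers move at their own pace and stop on an object; "newtons" is the grip in N (left out, the last holds). Time passes only in rows, so rows that do not move let the fingers close. It gives the time, the measured TCP pose, the force and the opening at its end, in the units of the state.
- bot.get_state(): the state, without advancing time (a new reading comes with each control period).
- bot.capture(name): name is "scene" or "side" or "wrist"; returns the picture (384x512x3 uint8, blue, green, red); there is no depth.
- bot.camera_model(name): a dict with "fov_y" (degrees; the focal length in pixels is half the picture's height over the tangent of half this angle, whatever the lens; pixels are square), "cx", "cy" (the principal point, pixels), "rvec" (rotation vector, rad) and "tvec" (3), from world to camera coordinates, as OpenCV has them; the wrist camera has in their place "tool_from_camera" (4x4, takes a point from camera to tool coordinates, whose origin is the TCP and whose axes are the tool frame's). Camera axes: x right, y down, z forward; pixel columns grow to the right and rows downward; lengths in m; the calibration is good to about 2 mm. A picture is of the moment at which its call begins: read the wrist's pose just before it. camera_model takes no time and is no camera call.
- bot.hand_in(): hands the job in, once; it reports no verdict.
Trained networks look in the newest picture that a camera, given by its name, has taken for a name from the list of things; names that differ only in an ending like _2 or _b are one class to them, and where a whole thing is asked for, a point or a joint stands for the part that bears it (a point fixed in the world has none). Each returns a list of dicts, best first, with "conf" (0 to 1); they miss things now and then, are a little off and sometimes report something else, mostly with a low value. They report only what shows in the picture. A call takes as long as a camera call. They do not tell look-alikes from the thing itself.
- bot.spot_in(camera, query): "at" ([column, row] in pixels, amid what is visible of it).
- bot.mark_of(camera, query): "at" ([column, row] in pixels: a listed point, or the origin of a listed thing).
The state is a dict: "time": time; "q": joint angles; "qvel": joint speeds; "joint_torque": joint torques, N m; "position": TCP position; "eef_rot": TCP orientation; "wrist_force": force on the tool from outside, world axes, zero at the start; "ft_torque": the same for the moment, N m; "width": finger opening in m.
Only numpy, scipy, OpenCV 4.12 (cv2) and the standard library are available. Lean on these libraries where they do the work, as an engineer would, in place of code of your own. Each camera call takes 0.05 s, during which the arm holds its last target.

TASK

The honing clamp holds the shorter, narrower worn stone: turn its cam knob to draw the sprung jaw fully open, take the worn stone out and lay it flat in the shallow tray. Then lay the longer, wider stone flat on the clamp's seat along the fence with its end pushed up against the end stop, turn the knob back to its stop so that the follower drops into the cam's notch and the jaw grips the stone, and let go. Leave the other things where they are.

Things in the scene. Friction and masses are not known exactly. Their poses are not given: they have to be found in the camera images.
- clamp: Honing clamp fixed to the bench, turned up to 0.35 rad. Own frame, mm, origin on the bench: grey base x -14..64, y -78..92, 18 high, plus a tongue x -54..-12, y -59..-41; the stone lies along x on base and tongue (seat z 18). Sprung jaw x 2..47, top z 34, opposite the fence. Spring housing y 74..91, top z 40. Stones stick out past fence and jaw at x below 0: grip them there across the width.
- seat (a point): Where the origin (centre of underside) of the new, longer stone lies when home, against fence and end stop on the seat: clamp x 0, y -47.5, z 18 mm. Axes of the clamp: x along the stone toward the end stop, y from fence to jaw.
- end_stop (a point): Centre of the end stop's face, at clamp x 50, y -45, z 26 mm; axes of the clamp. The steel end stop spans y -61..-30; the fence beside it runs along x from 0 to 62 with its face toward the stone at clamp y -60. Both have their top at z 34.
- worn_seat (a point): Where the origin of the worn stone lies at the start, clamped; axes of the clamp. At clamp x 7.5, y -50, z 18 mm. Its free end reaches to clamp x -35 mm.
- knob_grip (a point): Grip point on the cam knob's vertical axis, 64 mm above the bench, at clamp x 24, y 20. The knob is a black bar 58 mm long, 14 wide, from 46 to 78 mm above the bench, over a steel plate cam of 32 mm radius. The bar lies along this point's x axis, which turns with it; at knob value 0 it is parallel to the clamp's x. All else there stays below 44 mm.
- cam (a joint): Knob angle, rad, 0..1.5, growing anticlockwise from above. 0: stop, follower facing the notch bottom (locked). From 0 to 0.85 the notch flank pushes the jaw open; above 0.85 the cam is round and the jaw stays fully open, also when let go. Turning takes up to 0.35 N m; coming back below 0.85 the spring drives the knob part of the way.
- jaw (a joint): Sprung jaw, m, growing as it opens; gap to the fence = 18.5 mm + this. About 0.0015 on the worn stone, 0.0145 fully open (gap 33 mm), 0.0065 gripping the new stone. Its spring presses with 8 to 10 N. The jaw carries the brass follower pin that rides on the cam.
- worn_stone: Shorter, narrower dressing stone 20 x 85 x 12 mm, about 0.07 kg, clamped at the start. Origin at the centre of its underside, long axis its own y, flat side down; either end alike.
- new_stone: Longer, wider dressing stone 25 x 100 x 13 mm, about 0.07 kg, lying flat on the bench to the left or right of the clamp. Origin at the centre of its underside, long axis its own y; either end alike.
- tray: Shallow steel tray, fixed, 150 (x) x 100 (y) mm, walls 3 mm thick and 12 mm high, floor 3 mm above the bench; on the other side of the clamp from the new stone. Origin at the centre of its underside.
- v_block: Bystander: steel V block 55 x 36 x 32 mm behind the work; origin at the centre of its underside.
- dish_wheel: Bystander: white dish grinding wheel, 102 mm across, 24 mm high, lying flat behind the work; origin at the centre of its underside.
- brush: Bystander: dust brush 168 mm long (its own y), 10 mm high, behind the work on the right; origin at the centre of its underside.
- pen_loupe: Bystander: pen-shaped loupe 130 mm long (its own y), 21 mm thick, lying in front of the clamp; origin at the centre of its underside.
Things that resemble listed ones, but are neither listed nor needed, are in the scene too. What is shaped like the new_stone but purple is not meant.

How it is judged:
By the outcome, as a careful person would: the job done as asked, in the order asked, and still so for the second after the job is handed in, with the robot touching nothing.
It also fails if it takes over 72 s, if anything falls off the work surface, if the arm or the gripper's body presses on something with over 40 N, if the wrist force passes 120 N, or if a joint passes its speed limit or range.

## Working session

There is one attempt and no reset: what is moved stays moved. The work goes in short steps, Python scripts to look and compute and a tool call to move; the robot and the scene stay as the last step left them, time stands still between calls to the robot, and variables do not carry over. Pictures are saved under pics/ and viewed, and the job is handed in when it is done.

Besides the shell and the picture viewer there is one more tool, called after "Call:" as name(argument=value, ...) on one line, values as JSON. apply_moves: Moves the arm, as the interface text tells. Its arguments: {"type":"object","properties":{"targets":{"type":"array"},"newtons":{"type":"number"}},"required":["targets"]}

```bash
mkdir -p pics
python3 - <<'E'
from bench import bot
import cv2
print(bot.get_state())
for n in ["scene","side","wrist"]:
    im=bot.capture(n); cv2.imwrite(f"pics/{n}0.png",im); print(n,bot.camera_model(n))
print(bot.grip_point_offset)
for n in ["scene","side"]:
    for q in ["clamp","seat","end_stop","worn_seat","knob_grip","worn_stone","new_stone","tray","v_block","dish_wheel","brush","pen_loupe"]:
        print(n,q,[( [round(v) for v in d["at"]],round(d["conf"],2)) for d in bot.mark_of(n,q)][:4])
E
```

```text
{'time': 0.0, 'q': array([-1.32927445e+00,  3.81169063e-01,  1.29826966e+00, -7.11473885e-06,
        1.46356089e+00, -2.15314309e-01]), 'qvel': array([ 1.56651357e-03, -4.13258717e-04, -1.92640865e-04, -1.11809893e-03,
        1.42569485e-04,  1.79874390e-05]), 'joint_torque': array([ 7.31301679e-05, -4.48466599e+01, -2.31277817e+01, -2.33254232e-04,
        4.74902175e-03, -1.88251761e-06]), 'position': array([ 0.24252914, -0.49331584,  0.23072323]), 'eef_rot': array([ 8.48855381e-01, -5.28624675e-01, -5.06377458e-04, -4.88340119e-04]), 'wrist_force': array([-0.04656243,  1.4651765 ,  0.06888685]), 'ft_torque': array([ 0.02339465, -0.00531337, -0.06707339]), 'width': 0.08530556376736055}
scene {'fov_y': 52.43349457720742, 'cx': 250.49032253978731, 'cy': 195.42828944699505, 'rvec': array([ 0.5798254 , -2.452299  ,  1.42599156]), 'tvec': array([0.4905899 , 0.19352763, 1.02969516])}
side {'fov_y': 47.706517412982336, 'cx': 257.8649499817544, 'cy': 194.14461975535752, 'rvec': array([ 2.57166343, -0.08462705,  0.01605221]), 'tvec': array([-0.5174369 ,  0.07627763,  1.06363009])}
wrist {
[... 743 characters left out ...]
, 204], 0.5), ([305, 181], 0.4)]
scene tray [([220, 282], 0.91)]
scene v_block [([193, 233], 0.63)]
scene dish_wheel [([169, 259], 0.86)]
scene brush [([238, 189], 0.67)]
scene pen_loupe [([314, 220], 0.71)]
side clamp [([274, 196], 0.82)]
side seat [([273, 211], 0.92)]
side end_stop [([295, 208], 0.88)]
side worn_seat [([274, 210], 0.84), ([315, 165], 0.72)]
side knob_grip [([285, 177], 0.97), ([337, 275], 0.72)]
side worn_stone [([276, 209], 0.69)]
side new_stone [([296, 281], 0.97), ([244, 341], 0.82)]
side tray [([237, 120], 0.57)]
side v_block [([318, 164], 0.85)]
side dish_wheel [([304, 126], 0.58), ([275, 212], 0.56)]
side brush [([335, 277], 0.95)]
side pen_loupe [([194, 251], 0.85)]
```

Run:
```python
import cv2
for n,(x0,x1,y0,y1) in {"scene":(130,370,140,320),"side":(150,390,80,365)}.items():
    im=cv2.imread(f"pics/{n}0.png")[y0:y1,x0:x1]
    s=min(800/(x1-x0),600/(y1-y0))
    cv2.imwrite(f"pics/{n}0c.png",cv2.resize(im,None,fx=s,fy=s,interpolation=cv2.INTER_CUBIC));print(s)
```

```text
3.3333333333333335
2.1052631578947367
```

View pics/scene0.png

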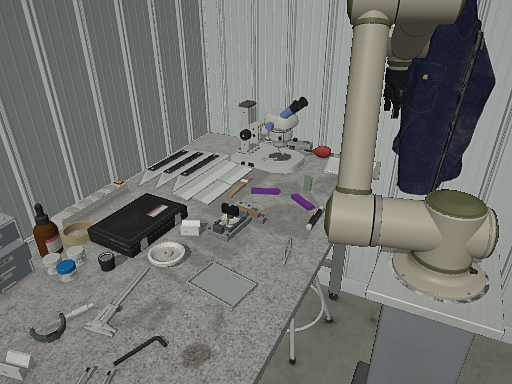

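View pics/scene0c.png

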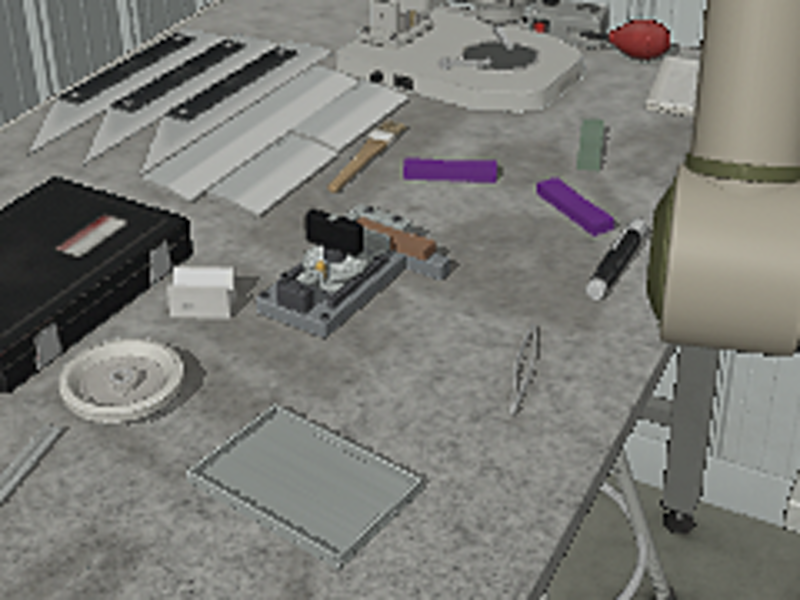

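View pics/side0c.png

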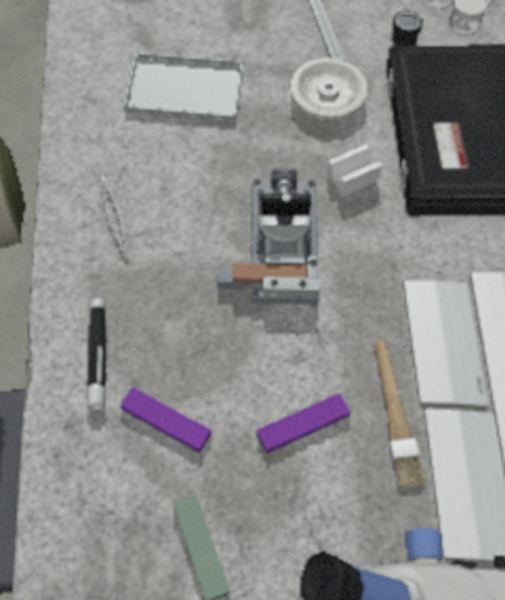

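The side crop shows three candidates for new_stone: two purple bars at (219,279) and (294,281), and one green bar at (245,341). The green one is meant, because purple is excluded. I'll confirm its size in a crop.

```bash
cat > h.py <<'E'
import numpy as np, cv2
from bench import bot
from scipy.spatial.transform import Rotation as R
def cam(n, st=None):
    m=bot.camera_model(n); f=192/np.tan(np.radians(m["fov_y"]/2))
    K=np.array([[f,0,m["cx"]],[0,f,m["cy"]],[0,0,1]])
    if "rvec" in m: return K,R.from_rotvec(m["rvec"]).as_matrix(),np.array(m["tvec"])
    st=st or bot.get_state()
    T=np.eye(4);T[:3,:3]=R.from_quat(st["eef_rot"]).as_matrix();T[:3,3]=st["position"]
    W=np.linalg.inv(T@m["tool_from_camera"]); return K,W[:3,:3],W[:3,3]
def plane(c,px,z):
    K,Rm,t=c; d=Rm.T@np.linalg.inv(K)@np.array([px[0],px[1],1.]); o=-Rm.T@t
    return o+d*(z-o[2])/d[2]
def proj(c,P):
    K,Rm,t=c; p=(np.atleast_2d(P)@Rm.T+t)@K.T; return p[:,:2]/p[:,2:]
E
python3 - <<'E'
from h import *
c=cam("side");s=cam("scene")
P=lambda n,a,b,z:print(n,np.round(plane(c,a,z)*1000),np.round(plane(s,b,z)*1000) if b else "")
P("seat",[273,211],[253,213],.018);P("endstop",[295,208],[233,207],.026);P("worn",[274,210],[246,216],.018)
P("knob",[285,177],[229,208],.064);P("green",[244,341],[305,181],0)
P("tray",[237,120],[220,282],0);P("vb",[318,164],[193,233],0);P("dish",[304,126],[169,259],0);P("pen",[194,251],[314,220],0);P("brush",[335,277],[238,189],0)
P("purp",[219,279],[303,204],0)
im=cv2.imread("pics/side0.png")
# green mask
hsv=cv2.cvtColor(im,cv2.COLOR_BGR2HSV)
g=cv2.inRange(hsv,(55,40,40),(85,255,255)); k,l,stt,ce=cv2.connectedComponentsWithStats(g)
i=1+np.argmax(stt[1:,4]);print(stt[i],ce[i])
cn=max(cv2.findContours((l==i).astype('u1'),0,1)[0],key=cv2.contourArea)
r=cv2.minAreaRect(cn);b=cv2.boxPoints(r);w=np.array([plane(c,p,.013) for p in b]);print(np.round(w*1000),np.linalg.norm(w-np.roll(w,1,0),axis=1),w.mean(0))
cv2.imwrite("pics/green.png",cv2.resize(im[300:384,200:300],None,fx=6,fy=6,interpolation=2))
E
```

```text
seat [555.  -8.  18.] [547. -10.  18.]
endstop [609.  -7.  26.] [616.  -3.  26.]
worn [558.  -5.  18.] [559.  15.  18.]
knob [589.  59.  64.] [592.  61.  64.]
green [ 470. -308.    0.] [ 485. -326.    0.]
tray [478. 311.   0.] [487. 297.   0.]
vb [688. 140.   0.] [673. 146.   0.]
dish [667. 275.  -0.] [661. 280.   0.]
pen [362. -93.   0.] [366. -83.   0.]
brush [ 683. -180.    0.] [ 683. -160.    0.]
purp [ 419. -167.    0.] [ 432. -162.    0.]
[299   0   1   1   1] [299.   0.]
[[718. 847.  13.]
 [718. 847.  13.]
 [718. 847.  13.]
 [718. 847.  13.]] [0. 0. 0. 0.] [0.71795007 0.84658554 0.013     ]
```

View pics/green.png

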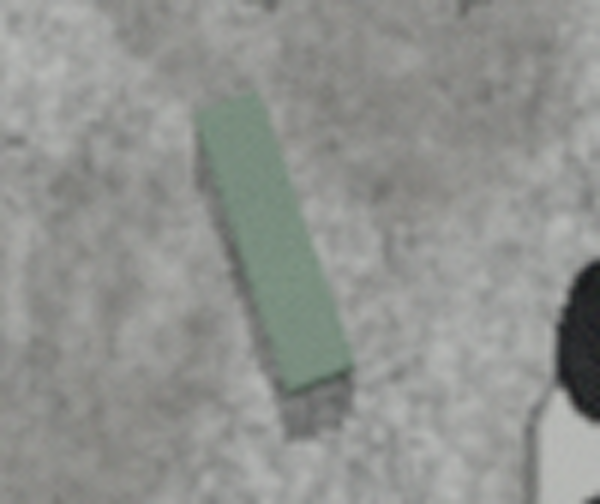

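Only one green bar (crop centre about (275,240), so full image (246,340)). It is flat and stone-shaped, and it's the one meant. Next I'll move over the clamp for a wrist view.

Call:
apply_moves(targets=[[-2.6, -4.4, 0, 0, 0, 0, -1], [-2.6, -4.4, 0, 0, 0, 0, -1], [-2.6, -4.4, 0, 0, 0, 0, -1], [-2.6, -4.4, 0.5, 0, 0, 0, -1], [-2.6, -4.4, 0.5, 0, 0, 0, -1]])

```text
time: 1.98
position: [0.3834, -0.2785, 0.2214]
eef_rot: [0.849, -0.529, 0.0, 0.0]
wrist_force: [1.5, -0.6, -0.3]
width: 0.0855
```

Call:
apply_moves(targets=[[-2.6, -4.4, 0.5, 0, 0, 0, -1], [-2.6, -4.4, 0.5, 0, 0, 0, -1], [-2.6, -4.4, 0.5, 0, 0, 0, -1], [-2.6, -4.4, 0.5, 0, 0, 0, -1], [-2.6, -4.4, 0, 0, 0, 0, -1]])

```text
time: 2.6
position: [0.5234, -0.0646, 0.2011]
eef_rot: [0.849, -0.529, -0.0, 0.0]
wrist_force: [0.8, -1.4, 0.5]
width: 0.0854
```

Call:
apply_moves(targets=[[-2.6, -4.4, 0, 0, 0, 0, -1], [-2.6, -4.4, 0, 0, 0, 0, -1], [0, 0, 0, 0, 0, 0.17, -1], [0, 0, 0, 0, 0, 0.17, -1], [0, 0, 0, 0, 0, 0.17, -1]])

```text
time: 3.22
position: [0.5789, 0.0195, 0.2012]
eef_rot: [-0.686, 0.727, 0.0, -0.0]
wrist_force: [0.6, 0.2, -0.8]
width: 0.0854
```

Run:
```python
from h import *
st=bot.get_state();print(st["time"],st["position"],st["eef_rot"],st["q"])
im=bot.capture("wrist");cv2.imwrite("pics/w1.png",im)
np.save("w1pose.npy",np.r_[st["position"],st["eef_rot"]])
for q in ["seat","end_stop","worn_seat","knob_grip","worn_stone"]:
    print(q,[( [round(v) for v in d["at"]],round(d["conf"],2)) for d in bot.mark_of("wrist",q)][:3])
```

```text
3.225 [0.57888263 0.01949114 0.20123232] [-6.86143337e-01  7.27466369e-01  3.72463587e-05 -5.11538321e-05] [-1.70605699e-01  4.54139922e-01  1.26593304e+00 -3.75045709e-05
  1.42164069e+00  1.45864412e+00]
seat [([274, 189], 0.57)]
end_stop [([277, 137], 0.92)]
worn_seat [([277, 183], 0.74)]
knob_grip [([200, 171], 0.85)]
worn_stone [([279, 182], 0.85), ([199, 173], 0.53)]
```

View pics/w1.png

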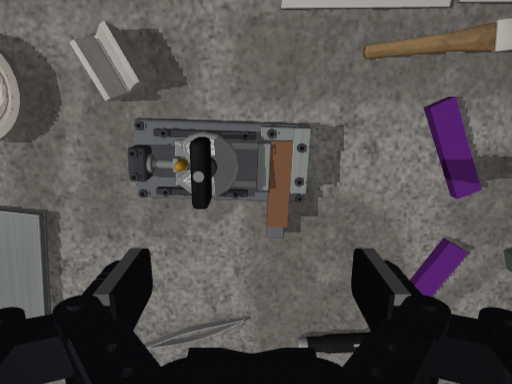

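```bash
cat > fitc.py <<'E'
from h import *
from scipy.optimize import least_squares
p=np.load("w1pose.npy");st=dict(position=p[:3],eef_rot=p[3:])
c=cam("wrist",st)
def W(q,P):
    ct,s=np.cos(q[2]),np.sin(q[2]);P=np.atleast_2d(P)/1000.
    return np.c_[q[0]+ct*P[:,0]-s*P[:,1],q[1]+s*P[:,0]+ct*P[:,1],P[:,2]]
M=np.array([[64,92,18],[64,-78,18],[-14,92,18],[-54,-59,18],[-54,-41,18],[24,20,64],[50,-45,26]])
px=np.array([[136,119],[310,128],[137,198],[283,231],[268,230],[201,176],[277,137]])
r=least_squares(lambda q:(proj(c,W(q,M))-px).ravel(),[.57,.04,0],loss="soft_l1")
q=r.x;print(q,np.round(proj(c,W(q,M))-px,1).tolist())
np.save("clamp.npy",q)
im=cv2.imread("pics/w1.png")
im=cv2.resize(im,None,fx=4,fy=4,interpolation=2)
def dr(pts,col):
    a=((proj(c,W(q,pts))+.5)*4).astype(int);cv2.polylines(im,[a],True,col,1)
dr([[64,92,18],[64,-78,18],[-14,-78,18],[-14,92,18]],(0,255,0))
dr([[-54,-59,18],[-54,-41,18],[-12,-41,18],[-12,-59,18]],(0,255,0))
dr([[-35,-60,30],[-35,-40,30],[50,-40,30],[50,-60,30]],(0,255,255))
dr([[-5,13,78],[53,13,78],[53,27,78],[-5,27,78]],(255,0,255))
dr([[50,-61,34],[50,-30,34],[62,-30,34],[62,-61,34]],(255,255,0))
cv2.imwrite("pics/w1o.png",im[400:1000,460:1260])
E
python3 fitc.py
```

```text
[ 0.5648493   0.04340643 -0.07975167] [[-4.4, -0.1], [0.7, -5.1], [0.4, -0.2], [1.7, 6.5], [-0.5, 7.1], [0.4, -3.9], [-1.0, 0.9]]
```

View pics/w1o.png

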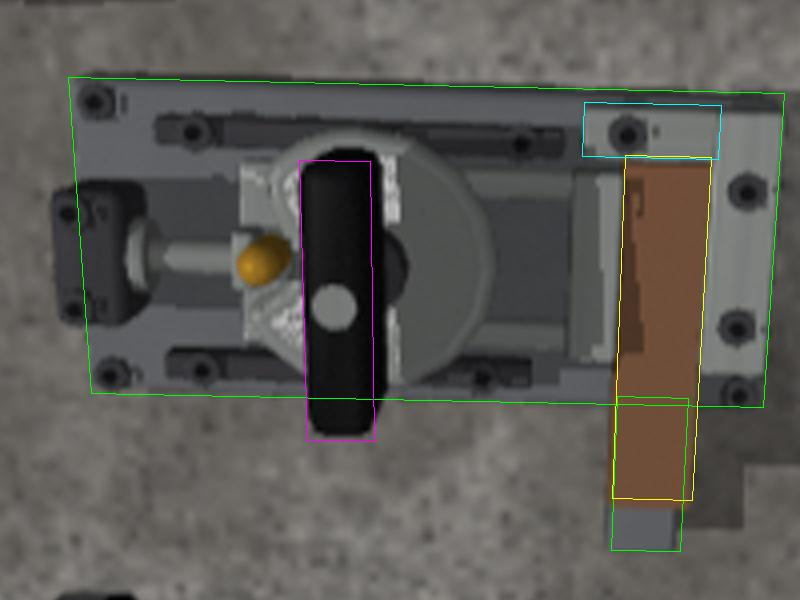

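```bash
python3 - <<'E'
s=open("fitc.py").read()
i=s.index("M=np.array");j=s.index("r=least")
s=s[:i]+'''M=np.array([[64,-78,18],[-14,-78,18],[-35,-40,30],[-35,-60,30],[50,-60,30],[-54,-59,18],[-54,-41,18],[53,20,78],[-5,20,78],[50,-30,34],[62,-30,34]])
px=np.array([[784,95],[765,405],[609,507],[689,508],[712,157],[675,550],[612,550],[342,151],[343,437],[584,160],[586,108]])
px=(px+[460,400])/4-.5
'''+s[j:]
open("fitc.py","w").write(s)
E
python3 fitc.py
```

```text
[ 0.56524419  0.04349083 -0.0915767 ] [[0.8, 0.3], [-0.8, 1.0], [0.4, -2.0], [0.4, -1.6], [0.4, 0.4], [0.7, 0.7], [-0.8, 0.2], [-1.2, 1.7], [-0.8, 0.2], [0.2, -1.0], [0.3, -1.3]]
```

View pics/w1o.png

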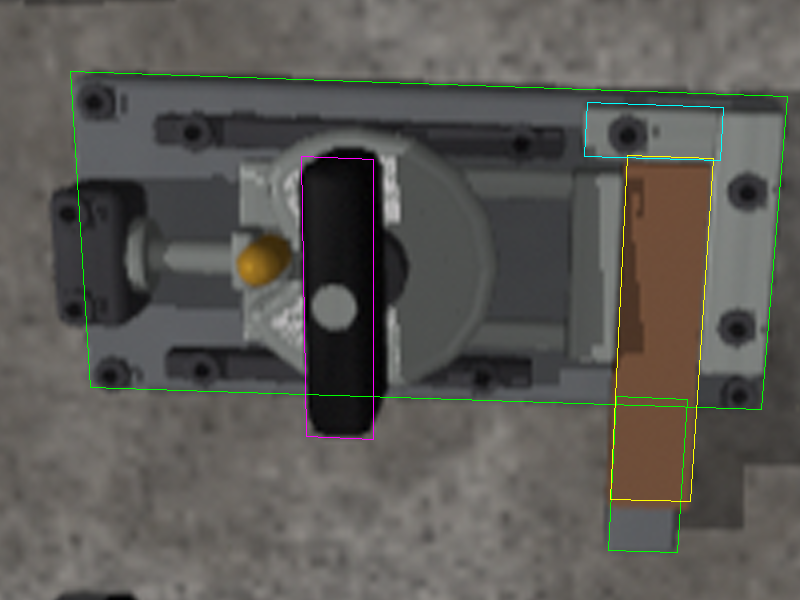

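Call:
apply_moves(targets=[[0, 0, 0, 0, 0, 0.029, -1], [-4.23, -0.8, 0, 0, 0, 0, -1], [0, 0, 4.8, 0, 0, 0, -1], [0, 0, 3.5, 0, 0, 0, -1], [0, 0, 2, 0, 0, 0, -1]])

```text
time: 4.15
position: [0.5896, 0.061, 0.0964]
eef_rot: [-0.677, 0.736, 0.001, -0.001]
wrist_force: [0.2, 0.2, 0.6]
width: 0.0855
```

Run:
```python
from h import *
st=bot.get_state();print(st["time"],st["position"],R.from_quat(st["eef_rot"]).as_matrix()[:,0])
im=bot.capture("wrist");cv2.imwrite("pics/w2.png",im)
im=bot.capture("side");cv2.imwrite("pics/s2.png",cv2.resize(im[120:260,200:380],None,fx=4,fy=4,interpolation=2))
```

```text
4.15 [0.58961252 0.06096474 0.09641684] [-8.20517641e-02 -9.96628068e-01 -4.04667622e-05]
```

View pics/w2.png

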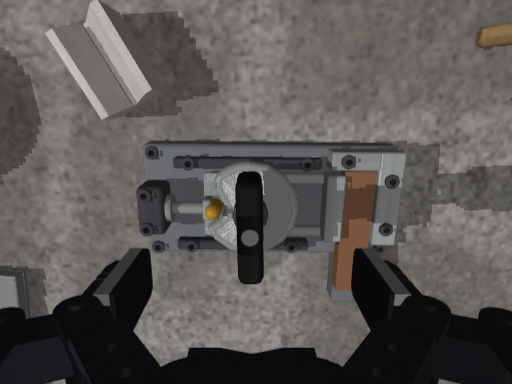

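View pics/s2.png

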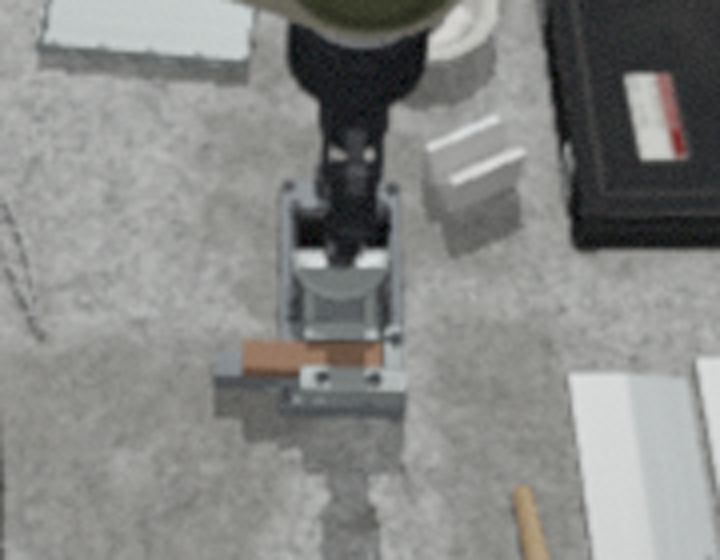

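Run:
```python
from h import *
c=cam("wrist")
q=np.load("clamp.npy");import math
for P in ([53,20,78],[-5,20,78],[64,-78,18],[64,92,18],[-54,-50,18],[-35,-40,30],[-35,-60,30]):
    x,y,z=P;ct,s=math.cos(q[2]),math.sin(q[2])
    print(P,proj(c,[q[0]+(ct*x-s*y)/1e3,q[1]+(s*x+ct*y)/1e3,z/1e3]))
```

```text
[53, 20, 78] [[251.04066359 179.82267066]]
[-5, 20, 78] [[250.04015761 284.081213  ]]
[64, -78, 18] [[400.73030625 143.2502607 ]]
[64, 92, 18] [[141.34243624 140.73010445]]
[-54, -50, 18] [[342.8171538  300.04547218]]
[-35, -40, 30] [[335.33234857 286.20154445]]
[-35, -60, 30] [[363.76528585 286.44816406]]
```

Call:
apply_moves(newtons=60, targets=[[0, 0, 3, 0, 0, 0, -1], [0, 0, 1.9, 0, 0, 0, -1], [0, 0, 0, 0, 0, 0, 1], [0, 0, 0, 0, 0, 0, 1], [0, 0, 0, 0, 0, 0, 1]])

```text
time: 4.88
position: [0.5909, 0.0608, 0.0506]
eef_rot: [-0.677, 0.736, -0.001, 0.001]
wrist_force: [0.8, 0.7, 0.0]
width: 0.0321
```

Call:
apply_moves(targets=[[0, 0, 0, 0, 0, 0, 1], [0, 0, 0, 0, 0, 0, 1], [0, 0, 0, 0, 0, 0, 1]])

```text
time: 5.25
position: [0.5908, 0.0617, 0.0504]
eef_rot: [-0.678, 0.735, -0.0, 0.001]
wrist_force: [0.0, 5.4, 3.6]
width: 0.0133
```

Call:
apply_moves(targets=[[0, 0, 0, 0, 0, -0.12, 1], [0, 0, 0, 0, 0, -0.12, 1], [0, 0, 0, 0, 0, -0.12, 1], [0, 0, 0, 0, 0, -0.12, 1], [0, 0, 0, 0, 0, -0.12, 1]])

```text
time: 5.88
position: [0.5908, 0.062, 0.0504]
eef_rot: [0.865, -0.501, 0.0, -0.001]
wrist_force: [-0.4, 7.0, 4.7]
width: 0.0131
```

Call:
apply_moves(targets=[[0, 0, 0, 0, 0, -0.13, 1], [0, 0, 0, 0, 0, -0.13, 1], [0, 0, 0, 0, 0, -0.13, 1], [0, 0, 0, 0, 0, -0.13, 1], [0, 0, 0, 0, 0, -0.13, 1]])

```text
time: 6.5
position: [0.5905, 0.0624, 0.0503]
eef_rot: [0.98, -0.198, 0.0, -0.001]
wrist_force: [-2.2, 9.5, 5.3]
width: 0.0134
```

Run:
```python
from h import *
st=bot.get_state();print(st["time"],st["position"],R.from_quat(st["eef_rot"]).as_matrix()[:,0],st["ft_torque"],st["wrist_force"])
im=bot.capture("wrist");cv2.imwrite("pics/w3.png",im)
```

```text
6.5 [0.59045128 0.06237915 0.05031541] [ 9.21470528e-01 -3.88448224e-01  2.10483653e-04] [ 1.38432392  0.14937789 -0.23104371] [-2.22716698  9.50559085  5.27408718]
```

View pics/w3.png

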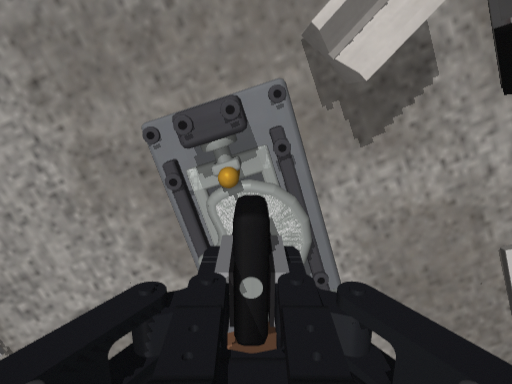

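Call:
apply_moves(targets=[[0, 0, 0, 0, 0, 0, -0.5], [0, 0, 0, 0, 0, 0, -0.5], [0, 0, 0, 0, 0, 0, -0.3], [0, 0, -4, 0, 0, 0, -0.3], [0, 0, -4, 0, 0, 0, -0.3]])

```text
time: 7.18
position: [0.5901, 0.0606, 0.1301]
eef_rot: [0.98, -0.2, -0.001, 0.0]
wrist_force: [1.0, 0.7, 0.4]
width: 0.0554
```

Call:
apply_moves(targets=[[0, 0, -1, 0, 0, 0.18, -0.3], [0, 0, 0, 0, 0, 0.18, -0.3], [0, 0, 0, 0, 0, 0.18, -0.3], [0, 0, 0, 0, 0, 0.18, -0.3], [0, 0, 0, 0, 0, 0.18, -0.3]])

```text
time: 7.8
position: [0.5902, 0.0606, 0.1393]
eef_rot: [0.793, -0.609, -0.0, 0.0]
wrist_force: [-0.5, -0.4, 0.1]
width: 0.0557
```

Call:
apply_moves(targets=[[0, 0, 0, 0, 0, 0.18, -0.3], [0, 0, 0, 0, 0, 0.18, -0.3], [3.5, 2.4, 0, 0, 0, 0, -0.3], [3.6, 2.35, 0, 0, 0, 0, -0.3], [0, 0, 0, 0, 0, 0, -0.3]])

```text
time: 8.43
position: [0.5353, -0.0072, 0.1395]
eef_rot: [-0.673, 0.74, 0.0, -0.0]
wrist_force: [0.2, 0.8, -0.9]
width: 0.0557
```

Run:
```python
from h import *
st=bot.get_state();print(st["time"],st["position"],R.from_quat(st["eef_rot"]).as_matrix()[:,0],st["width"])
np.save("w4pose.npy",np.r_[st["position"],st["eef_rot"]])
im=bot.capture("wrist");cv2.imwrite("pics/w4.png",im)
```

```text
8.425 [ 0.53526413 -0.00719955  0.13950975] [-9.50937187e-02 -9.95468287e-01  2.73568822e-04] 0.05568649879413654
```

View pics/w4.png

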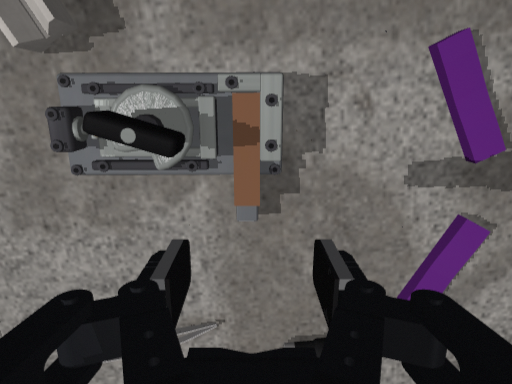

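The knob has stayed turned and the jaw is open, with a dark gap left of the brown stone (columns 218–233). The stone runs from (246,92) to (247,206).

```bash
cat > fit2.py <<'E'
from h import *
p=np.load("w4pose.npy");c=cam("wrist",dict(position=p[:3],eef_rot=p[3:]))
im=cv2.imread("pics/w4.png");hsv=cv2.cvtColor(im,cv2.COLOR_BGR2HSV)
m=cv2.inRange(hsv,(3,70,40),(18,255,255));k,l,s,ce=cv2.connectedComponentsWithStats(m)
i=1+np.argmax(s[1:,4]);cn=max(cv2.findContours((l==i).astype('u1'),0,1)[0],key=cv2.contourArea)
r=cv2.minAreaRect(cn);b=cv2.boxPoints(r);print(b.tolist())
w=np.array([plane(c,x,.030) for x in b]);print(np.round(w*1000,1).tolist());print(np.linalg.norm(w-np.roll(w,1,0),axis=1),w.mean(0))
t=max([(w[(j+1)%4]-w[j]) for j in range(4)],key=np.linalg.norm);print("ang",np.arctan(t[1]/t[0]))
x0,y0=40,60
cv2.imwrite("pics/w4c.png",cv2.resize(im[60:230,40:290],None,fx=3.2,fy=3.2,interpolation=2))
for n in ((64,-78),(-14,-78),(64,92),(-14,92)): pass
E
python3 fit2.py
```

```text
[[232.0, 205.0], [232.0, 92.0], [259.0, 92.0], [259.0, 205.0]]
[[525.2, 9.1, 30.0], [610.0, -0.3, 30.0], [608.2, -19.6, 30.0], [523.2, -12.1, 30.0]]
[0.02127944 0.08526832 0.01941094 0.08525995] [ 0.56665547 -0.00570103  0.03      ]
ang -0.11057600433827121
```

View pics/w4c.png

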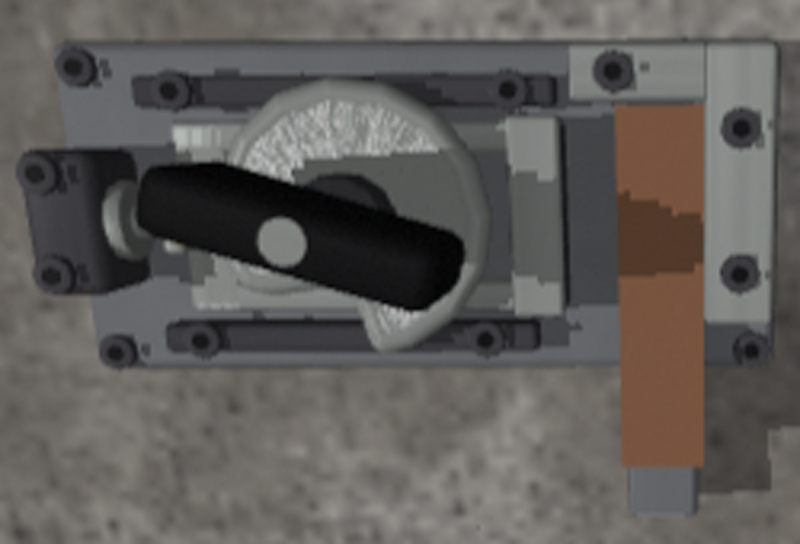

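Call:
apply_moves(newtons=40, targets=[[-0.5, 0, 4, 0, 0, 0, -0.3], [0, 0, 4, 0, 0, 0, -0.3], [0, 0, 2.5, 0, 0, 0, -0.3], [0, 0, 1.4, 0, 0, 0, -0.3], [0, 0, 0, 0, 0, 0, -0.3]])

```text
time: 9.1
position: [0.5371, -0.0002, 0.0199]
eef_rot: [-0.674, 0.739, 0.0, -0.0]
wrist_force: [-0.1, -0.0, 0.1]
width: 0.0556
```

Run:
```python
from h import *
st=bot.get_state();print(st["time"],st["position"],st["wrist_force"])
im=bot.capture("wrist");cv2.imwrite("pics/w5.png",im)
```

```text
9.1 [ 5.37055963e-01 -1.83413564e-04  1.98877350e-02] [-0.14258949 -0.0414477   0.11084267]
```

View pics/w5.png

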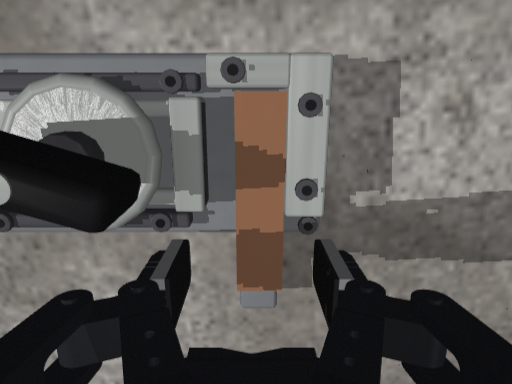

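Call:
apply_moves(newtons=40, targets=[[0.27, 0, 0, 0, 0, 0, 0.2], [0, 0, 0, 0, 0, 0, 1], [0, 0, 0, 0, 0, 0, 1], [0, 0, 0, 0, 0, 0, 1], [0, 0, 0, 0, 0, 0, 1]])

```text
time: 9.78
position: [0.5371, -0.0035, 0.0213]
eef_rot: [-0.674, 0.739, -0.001, 0.0]
wrist_force: [-1.1, -0.9, 5.8]
width: 0.0186
```

Call:
apply_moves(targets=[[0, 0, 0, 0, 0, 0, 1], [0, 0, -0.5, 0, 0, 0, 1], [0, 0, -2, 0, 0, 0, 1], [0, 0, -3, 0, 0, 0, 1], [0, 0, -3, 0, 0, 0, 1]])

```text
time: 10.4
position: [0.5364, -0.0031, 0.1064]
eef_rot: [-0.674, 0.739, 0.0, -0.0]
wrist_force: [-0.4, 0.7, 0.3]
width: 0.0186
```

Run:
```python
from h import *
st=bot.get_state();print(st["time"],st["position"],st["wrist_force"],st["width"],st["q"])
im=bot.capture("wrist");cv2.imwrite("pics/w6.png",im)
c=cam("side")
im=cv2.imread("pics/side0.png")[95:145,195:280]
cv2.imwrite("pics/tray.png",cv2.resize(im,None,fx=8,fy=8,interpolation=2))
```

```text
10.4 [ 0.53643889 -0.0031227   0.10639823] [-0.44242574  0.70362119  0.32438718] 0.018563399401642065 [-2.26684627e-01  4.82831073e-01  1.52538590e+00  8.94407378e-05
  1.13373448e+00  1.43624091e+00]
```

View pics/w6.png

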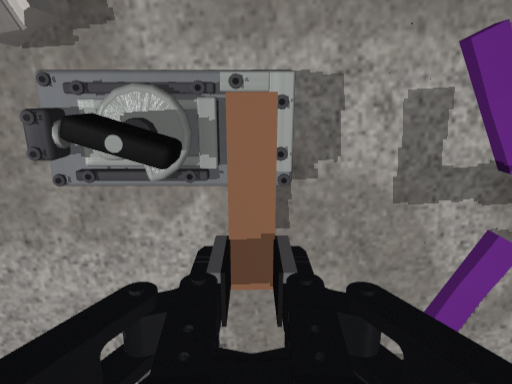

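View pics/tray.png

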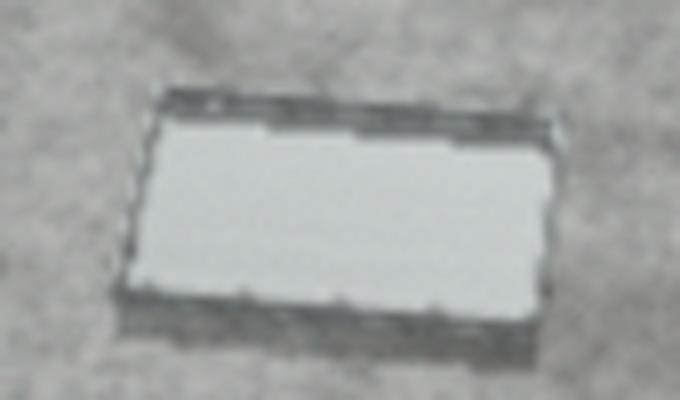

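Call:
apply_moves(targets=[[0, 0, -2, 0, 0, 0, 1], [-5, 1.9, 0, 0, 0, 0, 1], [-5, 1.9, 0, 0, 0, 0, 1], [-5, 1.9, 0, 0, 0, 0, 1], [-5, 1.9, 0, 0, 0, 0, 1]])

```text
time: 11.08
position: [0.4786, 0.2045, 0.1254]
eef_rot: [-0.674, 0.739, 0.0, 0.0]
wrist_force: [1.0, 0.1, -0.1]
width: 0.0189
```

Call:
apply_moves(targets=[[-5, 1.9, 0, 0, 0, 0, 1], [-5, 1.9, 0, 0, 0, 0, 1], [0, 0, 0, 0, 0, 0, 1]])

```text
time: 11.45
position: [0.4492, 0.3088, 0.1252]
eef_rot: [-0.675, 0.737, 0.0, 0.0]
wrist_force: [0.7, -1.6, -0.6]
width: 0.0186
```

Run:
```python
from h import *
st=bot.get_state();print(st["time"],st["position"],st["wrist_force"],st["width"],st["q"])
im=bot.capture("wrist");cv2.imwrite("pics/w7.png",im)
im=bot.capture("side");cv2.imwrite("pics/s7.png",im)
c=cam("wrist",st); s=cam("side")
b=np.array([[165,95],[555,120],[540,320],[120,293]])/8+[195,95]-.5  # rim corners
w=np.array([plane(s,x,.012) for x in b]);print(np.round(w*1000),w.mean(0))
```

```text
11.45 [0.44920449 0.30876475 0.12516273] [ 0.71917696 -1.6369527  -0.57798392] 0.01861419278945992 [3.84679034e-01 4.72820212e-01 1.47741767e+00 5.46295186e-04
 1.19154050e+00 2.04283103e+00]
[[417. 357.  12.]
 [557. 335.  12.]
 [546. 242.  12.]
 [401. 264.  12.]] [0.48026683 0.29949571 0.012     ]
```

View pics/w7.png

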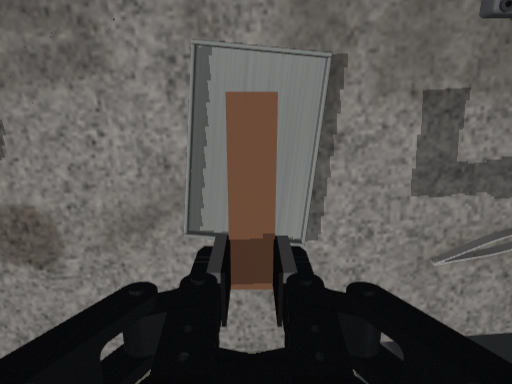

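View pics/s7.png

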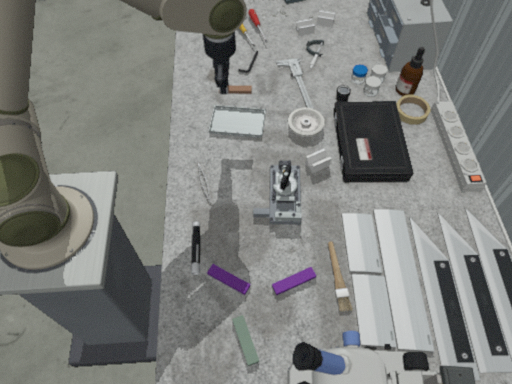

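Run:
```python
from h import *
c=cam("wrist")
w=np.array([plane(c,x,.012) for x in [(194,42),(330,54),(304,241),(186,234)]]);print(np.round(w*1000),w.mean(0),np.linalg.norm(w-np.roll(w,1,0),axis=1))
```

```text
[[561. 336.  12.]
 [545. 242.  12.]
 [403. 267.  12.]
 [418. 363.  12.]] [0.48164989 0.30194024 0.012     ] [0.14564339 0.09630997 0.14394787 0.09718737]
```

Call:
apply_moves(targets=[[0, 0, 0, 0, 0, 0.08, 1], [0, -0.95, 4, 0, 0, 0, 1], [0, 0, 4, 0, 0, 0, 1], [0, 0, 2.5, 0, 0, 0, 1], [0, 0, 1, 0, 0, 0, 1]])

```text
time: 12.18
position: [0.4602, 0.303, 0.0092]
eef_rot: [-0.643, 0.766, 0.0, -0.001]
wrist_force: [-0.1, -0.7, 0.3]
width: 0.0187
```

Call:
apply_moves(targets=[[0, 0, 0.3, 0, 0, 0, 1], [0, 0, 0, 0, 0, 0, 1]])

```text
time: 12.42
position: [0.4607, 0.3043, 0.0081]
eef_rot: [-0.644, 0.765, -0.0, 0.001]
wrist_force: [-0.3, 0.4, -1.2]
width: 0.0188
```

Call:
apply_moves(targets=[[0, 0, 0.15, 0, 0, 0, 1], [0, 0, 0, 0, 0, 0, 1]])

```text
time: 12.68
position: [0.4604, 0.3045, 0.0063]
eef_rot: [-0.644, 0.765, -0.0, 0.0]
wrist_force: [0.8, -0.4, 0.9]
width: 0.0185
```

Call:
apply_moves(targets=[[0, 0, 0, 0, 0, 0, 0.2], [0, 0, 0, 0, 0, 0, 0.1], [0, 0, 0, 0, 0, 0, 0.1], [0, 0, -3, 0, 0, 0, 0.1], [0, 0, -5, 0, 0, 0, 0]])

```text
time: 13.3
position: [0.4593, 0.304, 0.0856]
eef_rot: [-0.644, 0.765, 0.001, -0.002]
wrist_force: [1.0, 1.0, 1.2]
width: 0.0428
```

Run:
```python
from h import *
st=bot.get_state();print(st["time"],st["position"],st["wrist_force"],st["width"],st["q"])
im=bot.capture("wrist");cv2.imwrite("pics/w8.png",im)
s=cam("side")
im=cv2.imread("pics/side0.png")
b=np.array([[197,115],[258,90],[352,370],[288,392]])/6+[200,300]-.5
w=np.array([plane(s,x,.013) for x in b]);print(np.round(w*1000),w.mean(0),np.linalg.norm(w-np.roll(w,1,0),axis=1))
```

```text
13.3 [0.45934424 0.30400932 0.08555422] [1.01289314 1.04424603 1.21577577] 0.04275771960612656 [ 3.69695082e-01  5.31756464e-01  1.50633622e+00 -2.45872690e-05
  1.10726447e+00  2.11273833e+00]
[[ 447. -263.   13.]
 [ 469. -256.   13.]
 [ 497. -353.   13.]
 [ 475. -358.   13.]] [ 0.4719651  -0.30758027  0.013     ] [0.09906656 0.02324396 0.10085316 0.02258046]
```

View pics/w8.png

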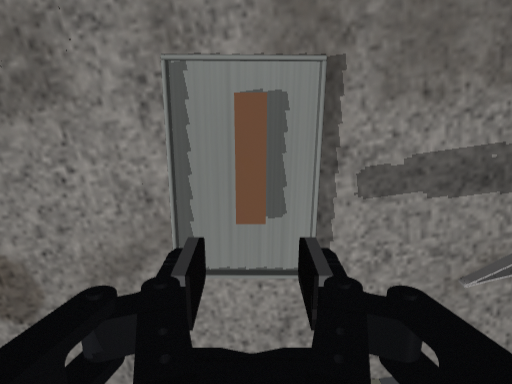

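The worn stone lies flat in the tray, from (250,92) to (250,223), clear of the walls. Now I'll go to the green stone.

Call:
apply_moves(targets=[[0, 0, -5, 0, 0, 0, 0], [5.2, -0.95, -2.5, 0, 0, 0, -0.3], [5.2, -0.95, 0, 0, 0, 0, -0.3], [5.2, -0.95, 0, 0, 0, 0, -0.3], [5.2, -0.95, 0, 0, 0, 0, -0.3]])

```text
time: 13.98
position: [0.4618, 0.0914, 0.1609]
eef_rot: [-0.644, 0.765, -0.0, 0.0]
wrist_force: [1.5, 0.1, -0.3]
width: 0.0554
```

Call:
apply_moves(targets=[[5.3, -0.95, 0, 0, 0, 0, -0.3], [5.3, -0.95, 0, 0, 0, 0, -0.3], [5.3, -0.95, 0, 0, 0, 0, -0.3], [5.3, -0.95, 0, 0, 0, 0, -0.3], [5.2, -0.95, 0, 0, 0, 0, -0.3]])

```text
time: 14.6
position: [0.4632, -0.1771, 0.1608]
eef_rot: [-0.644, 0.765, -0.0, 0.0]
wrist_force: [0.7, -0.1, 0.7]
width: 0.0554
```

Call:
apply_moves(targets=[[5.2, -0.95, 0, 0, 0, 0, -0.3], [5.2, -0.95, 0, 0, 0, 0, -0.3], [0, 0, 0, 0, 0, 0.18, -0.3], [0, 0, 0, 0, 0, 0.18, -0.3], [0, 0, 0, 0, 0, 0.18, -0.3]])

```text
time: 15.22
position: [0.4643, -0.2811, 0.1606]
eef_rot: [-0.413, 0.911, 0.0, -0.0]
wrist_force: [-0.5, 0.1, -1.0]
width: 0.0553
```

Call:
apply_moves(targets=[[0, 0, 0, 0, 0, 0.18, -0.3], [0, 0, 0, 0, 0, 0.18, -0.3], [0, 0, 2, 0, 0, 0.18, -0.3], [0, 0, 2, 0, 0, 0.035, -0.3], [0, 0, 0, 0, 0, 0, -0.3]])

```text
time: 15.85
position: [0.4639, -0.2806, 0.1197]
eef_rot: [-0.142, 0.99, 0.001, -0.001]
wrist_force: [0.8, 0.4, 0.0]
width: 0.0555
```

Run:
```python
from h import *
st=bot.get_state();print(st["time"],st["position"],R.from_quat(st["eef_rot"]).as_matrix()[:,0],st["width"],st["q"])
im=bot.capture("wrist");cv2.imwrite("pics/w9.png",im)
c=cam("wrist",st)
hsv=cv2.cvtColor(im,cv2.COLOR_BGR2HSV)
m=cv2.inRange(hsv,(60,35,30),(95,255,255));k,l,s,ce=cv2.connectedComponentsWithStats(m)
i=1+np.argmax(s[1:,4]);print(s[i])
cn=max(cv2.findContours((l==i).astype('u1'),0,1)[0],key=cv2.contourArea)
b=cv2.boxPoints(cv2.minAreaRect(cn));print(b.tolist())
w=np.array([plane(c,x,.013) for x in b]);print(np.round(w*1000,1).tolist(),w.mean(0),np.linalg.norm(w-np.roll(w,1,0),axis=1))
```

```text
15.85 [ 0.46386473 -0.28055299  0.11972793] [-0.95994384 -0.28018905  0.00138544] 0.05549809032710707 [-7.62454702e-01  4.75780082e-01  1.49093551e+00  4.57188627e-05
  1.17771736e+00  2.09513078e+00]
[ 233   88   34  132 4024]
[[233.0, 88.0], [266.0, 88.0], [266.0, 219.0], [233.0, 219.0]]
[[497.8, -349.8, 13.0], [475.4, -356.4, 13.0], [446.5, -262.0, 13.0], [471.5, -254.7, 13.0]] [ 0.47280919 -0.30572541  0.013     ] [0.09865131 0.02337785 0.09865926 0.02603945]
```

View pics/w9.png

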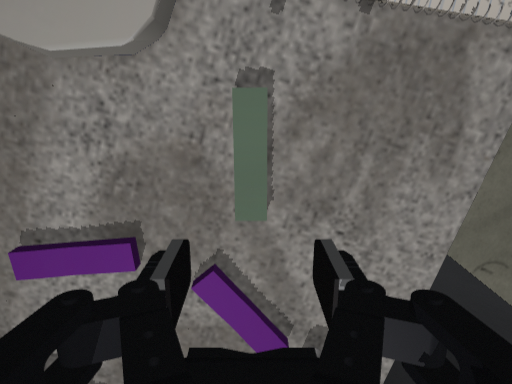

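The green stone is centred at column 249.5, rows 88–219, square to the tool. Its measured size is 25×99 mm, which fits new_stone.

Call:
apply_moves(newtons=50, targets=[[-0.1, 0.15, 4.5, 0, 0, 0, -0.3], [0, 0, 4, 0, 0, 0, -0.3], [0, 0, 2.2, 0, 0, 0, -0.3], [0, 0, 0.85, 0, 0, 0, -0.3], [0, 0, 0, 0, 0, 0, 0.3]])

```text
time: 16.52
position: [0.4653, -0.2796, 0.0059]
eef_rot: [-0.142, 0.99, -0.0, 0.0]
wrist_force: [-0.3, 0.6, 0.3]
width: 0.0383
```

Call:
apply_moves(targets=[[0, 0, 0, 0, 0, 0, 1], [0, 0, 0, 0, 0, 0, 1], [0, 0, 0, 0, 0, 0, 1], [0, 0, 0, 0, 0, 0, 1], [0, 0, -0.5, 0, 0, 0, 1]])

```text
time: 17.15
position: [0.465, -0.2794, 0.0109]
eef_rot: [-0.141, 0.99, -0.0, 0.0]
wrist_force: [0.2, 0.2, 0.2]
width: 0.0231
```

Call:
apply_moves(targets=[[0, 0, -4, 0, 0, 0, 1], [0, 0, -5, 0, 0, 0, 1], [0, 0, -3, 0, 0, 0, 1]])

```text
time: 17.52
position: [0.4652, -0.2795, 0.1331]
eef_rot: [-0.141, 0.99, -0.001, 0.001]
wrist_force: [0.1, -0.3, -1.6]
width: 0.0227
```

Run:
```python
from h import *
st=bot.get_state();print(st["time"],st["position"],R.from_quat(st["eef_rot"]).as_matrix()[:,0],st["width"],st["q"])
im=bot.capture("wrist");cv2.imwrite("pics/w10.png",im)
```

```text
17.525 [ 0.46522913 -0.27953053  0.13309731] [-0.96002003 -0.27992732 -0.00149578] 0.022744719035690697 [-7.59265559e-01  4.58862839e-01  1.47560010e+00  1.41386022e-05
  1.20418245e+00  2.09860522e+00]
```

View pics/w10.png

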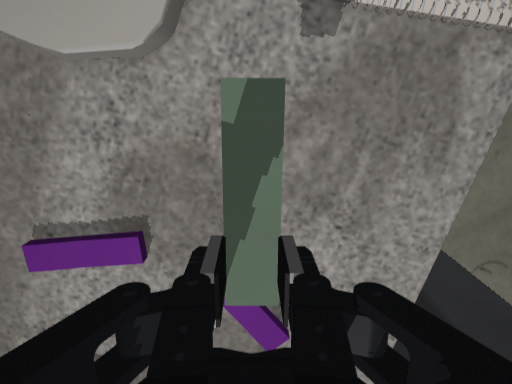

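Call:
apply_moves(targets=[[-2.3, 4.2, 0, 0, 0, 0, 1], [-2.3, 4.2, 0, 0, 0, 0, 1], [-2.3, 4.2, 0, 0, 0, 0, 1], [-2.3, 4.2, 0, 0, 0, 0, 1], [0, 0, 0, 0, 0, -0.17, 1]])

```text
time: 18.2
position: [0.5062, -0.0893, 0.1304]
eef_rot: [-0.228, 0.974, 0.0, -0.0]
wrist_force: [0.6, -0.6, -0.7]
width: 0.023
```

Call:
apply_moves(targets=[[0, 0, 0, 0, 0, -0.17, 1], [0, 0, 0, 0, 0, -0.17, 1], [0, 0, 0, 0, 0, -0.17, 1], [0, 0, 0, 0, 0, -0.17, 1], [0, 0, 0, 0, 0, -0.17, 1]])

```text
time: 18.82
position: [0.506, -0.0922, 0.1303]
eef_rot: [-0.609, 0.793, 0.0, -0.0]
wrist_force: [0.0, 0.3, 0.3]
width: 0.023
```

Call:
apply_moves(targets=[[0, 0, 0, 0, 0, -0.17, 1], [0, 0, 0, 0, 0, 0, 1]])

```text
time: 19.08
position: [0.5061, -0.0922, 0.1303]
eef_rot: [-0.671, 0.741, 0.0, -0.0]
wrist_force: [0.1, 0.2, -1.6]
width: 0.023
```

Call:
apply_moves(targets=[[-4.8, -0.6, 0, 0, 0, 0, 1], [-4.9, -0.6, 2, 0, 0, 0, 1], [0, 0, 2, 0, 0, 0, 1], [0, 0, 0, 0, 0, 0, 1]])

```text
time: 19.58
position: [0.5269, 0.0036, 0.0893]
eef_rot: [-0.671, 0.741, 0.001, -0.001]
wrist_force: [-0.0, -0.4, 0.1]
width: 0.0231
```

Run:
```python
from h import *
st=bot.get_state();print(st["time"],st["position"],R.from_quat(st["eef_rot"]).as_matrix()[:,0],st["width"],st["q"])
np.save("w11pose.npy",np.r_[st["position"],st["eef_rot"]])
im=bot.capture("wrist");cv2.imwrite("pics/w11.png",im)
cv2.imwrite("pics/w11c.png",cv2.resize(im[20:320,20:340],None,fx=2.5,fy=2.,interpolation=2))
```

```text
19.575 [0.52685634 0.00362594 0.08934175] [-9.91416996e-02 -9.95073290e-01 -2.67957664e-04] 0.02310713497452968 [-2.17986897e-01  4.92343336e-01  1.57071883e+00 -8.57603019e-05
  1.08142836e+00  1.45215430e+00]
```

View pics/w11.png

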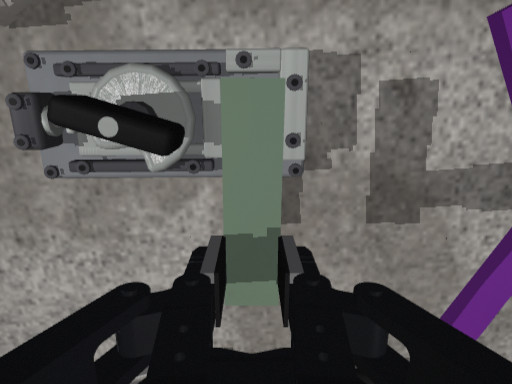

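View pics/w11c.png

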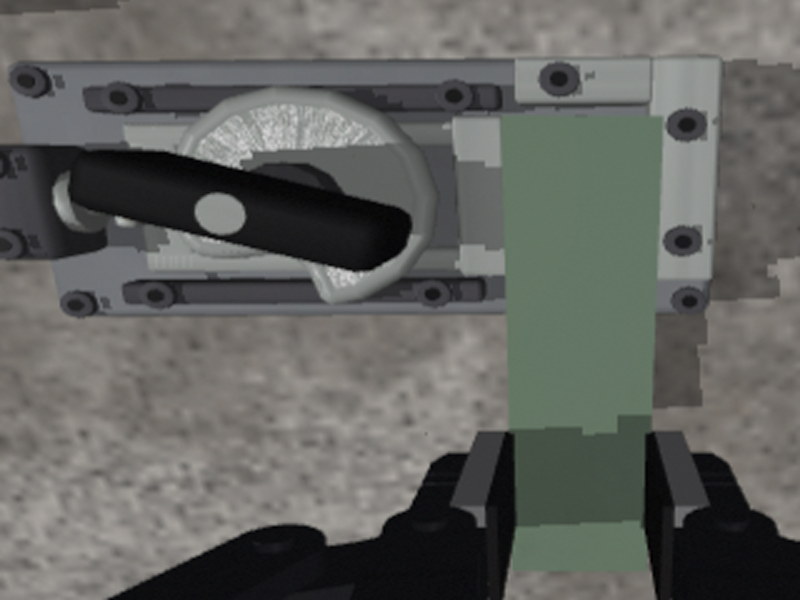

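```bash
cat > fit3.py <<'E'
from h import *
from scipy.optimize import least_squares
p=np.load("w11pose.npy");c=cam("wrist",dict(position=p[:3],eef_rot=p[3:]))
def W(q,P):
    ct,s=np.cos(q[2]),np.sin(q[2]);P=np.atleast_2d(P)/1000.
    return np.c_[q[0]+ct*P[:,0]-s*P[:,1],q[1]+s*P[:,0]+ct*P[:,1],P[:,2]]
M=np.array([[50,-30,34],[62,-30,34],[62,-61,34],[0,-60,34],[-14,-78,18],[53,20,78],[64,92,18]])
px=np.array([[515,104],[515,58],[651,57],[658,279],[708,314],[0,0],[5,62]])/[2.5,2]+[20,20]-.5
k=[0,1,2,3,4,6]
M=M[k];px=px[k]
r=least_squares(lambda q:(proj(c,W(q,M))-px).ravel(),[.565,.044,-.09],loss="soft_l1")
q=r.x;print(q,np.round(proj(c,W(q,M))-px,1).tolist())
# stone top corners
t=np.array([[502,115],[662,117],[651,569],[514,569]])/[2.5,2]+[20,20]-.5
zt=p[2]+.0075
w=np.array([plane(c,x,zt) for x in t]);print(np.round(w*1000,1).tolist(),np.linalg.norm(w-np.roll(w,1,0),axis=1))
ct,s=np.cos(q[2]),np.sin(q[2]);d=(w-[q[0],q[1],0])[:,:2]
print("clamp frame",np.round(d@np.array([[ct,-s],[s,ct]])*1000,1).tolist())
print("tcp",(p[:2]-q[:2])@np.array([[ct,-s],[s,ct]])*1000)
E
python3 fit3.py
```

```text
[ 0.56431247  0.04389778 -0.08858621] [[0.3, 0.1], [-0.4, -0.3], [2.0, -0.4], [-4.0, 1.0], [1.4, 0.0], [-0.8, 0.2]]
[[605.0, 7.8, 96.8], [602.2, -16.5, 96.8], [503.5, -7.3, 96.8], [506.0, 18.0, 96.8]] [0.09949228 0.02444855 0.09912382 0.0253834 ]
clamp frame [[43.7, -32.3], [43.1, -56.8], [-56.0, -56.4], [-55.8, -31.0]]
tcp [-33.74639205 -43.42768676]
```

Call:
apply_moves(targets=[[0, 0, 3, 0, 0, 0, 1], [0, 0, 2, 0, 0, 0, 1], [0, 0, 0.8, 0, 0, 0, 1], [0, 0, 0.5, 0, 0, 0, 1], [0, 0, 0, 0, 0, 0, 1]])

```text
time: 20.25
position: [0.5279, 0.0029, 0.0278]
eef_rot: [-0.672, 0.741, -0.0, 0.0]
wrist_force: [-0.1, -0.7, -0.8]
width: 0.0229
```

Run:
```python
from h import *
st=bot.get_state();print(st["time"],st["position"],st["wrist_force"],st["width"])
im=bot.capture("wrist");cv2.imwrite("pics/w12.png",im)
```

```text
20.25 [0.52788643 0.00289521 0.02781709] [-0.08771875 -0.6542327  -0.80091044] 0.022949938206310735
```

View pics/w12.png

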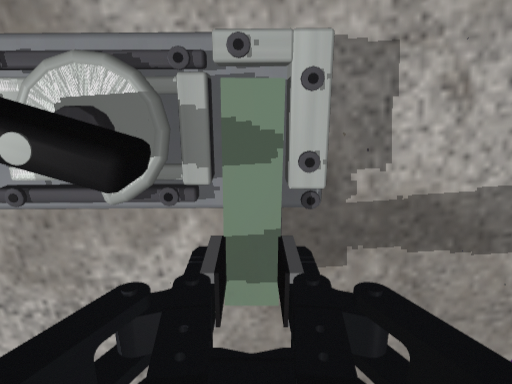

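The stone hangs between the jaw and the fence, about 3 mm from the fence and about 6 mm from the end stop. I'll lower it to the seat.

Call:
apply_moves(targets=[[0, 0, 0.25, 0, 0, 0, 1], [0, 0, 0, 0, 0, 0, 1]])

```text
time: 20.55
position: [0.5276, 0.0031, 0.0249]
eef_rot: [-0.672, 0.741, -0.0, 0.0]
wrist_force: [0.1, 0.4, -0.0]
width: 0.0232
```

Call:
apply_moves(targets=[[0, 0, 0.15, 0, 0, 0, 1], [0, 0, 0, 0, 0, 0, 1]])

```text
time: 20.8
position: [0.5277, 0.0031, 0.0247]
eef_rot: [-0.672, 0.741, -0.001, 0.0]
wrist_force: [-4.0, 0.2, 13.6]
width: 0.0231
```

Call:
apply_moves(targets=[[0, 0, -0.12, 0, 0, 0, 1], [0.15, -0.3, 0, 0, 0, 0, 1], [0, -0.2, 0, 0, 0, 0, 1], [0, 0, 0, 0, 0, 0, 1]])

```text
time: 21.3
position: [0.5326, 0.001, 0.0247]
eef_rot: [-0.672, 0.741, -0.0, -0.0]
wrist_force: [-1.5, 0.4, 4.7]
width: 0.0233
```

Call:
apply_moves(targets=[[0.1, -0.1, 0, 0, 0, 0, 1], [0, 0, 0, 0, 0, 0, 1]])

```text
time: 21.55
position: [0.5331, 0.0003, 0.0247]
eef_rot: [-0.672, 0.741, 0.0, -0.0]
wrist_force: [-2.8, 1.8, 6.9]
width: 0.0232
```

Run:
```python
from h import *
st=bot.get_state();print(st["time"],st["position"],st["wrist_force"],st["width"])
im=bot.capture("wrist");cv2.imwrite("pics/w13.png",im)
cv2.imwrite("pics/w13c.png",cv2.resize(im[20:220,170:350],None,fx=3,fy=3,interpolation=2))
```

```text
21.55 [5.33135657e-01 3.17264525e-04 2.47146464e-02] [-2.7533667   1.82503927  6.86205353] 0.02318586900067856
```

View pics/w13c.png

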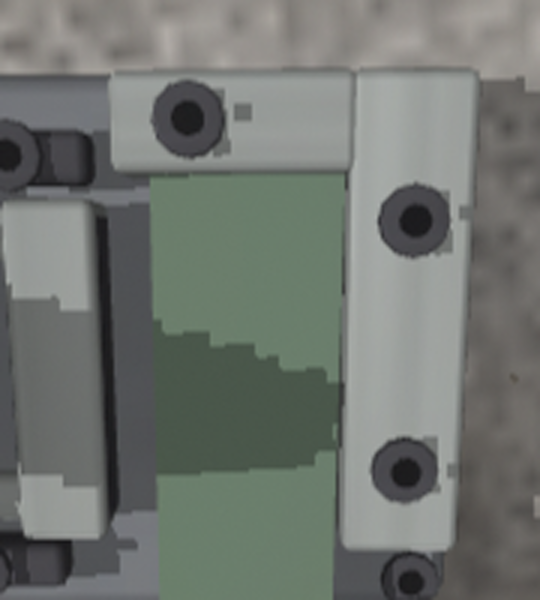

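Call:
apply_moves(targets=[[0, -0.12, 0, 0, 0, 0, 1], [0, 0, 0, 0, 0, 0, 1]])

```text
time: 21.85
position: [0.5332, 0.0003, 0.0247]
eef_rot: [-0.672, 0.74, 0.001, -0.001]
wrist_force: [-7.8, 1.5, 10.2]
width: 0.0231
```

Call:
apply_moves(targets=[[0, -0.12, 0, 0, 0, 0, 1], [0, 0, 0, 0, 0, 0, 1]])

```text
time: 22.1
position: [0.5332, 0.0003, 0.0247]
eef_rot: [-0.672, 0.74, 0.002, -0.002]
wrist_force: [-13.5, 1.5, 14.9]
width: 0.0234
```

Call:
apply_moves(targets=[[0.08, 0, 0, 0, 0, 0, 1], [0, 0, 0, 0, 0, 0, 1]])

```text
time: 22.35
position: [0.5332, 0.0002, 0.0247]
eef_rot: [-0.672, 0.74, 0.003, -0.001]
wrist_force: [-12.0, 6.3, 14.8]
width: 0.0232
```

Call:
apply_moves(targets=[[-0.06, 0.2, -0.12, 0, 0, 0, 1], [0, 0, 0, 0, 0, 0, 1]])

```text
time: 22.6
position: [0.5331, -0.0, 0.0254]
eef_rot: [-0.672, 0.741, 0.001, -0.001]
wrist_force: [-3.9, 1.5, -0.1]
width: 0.0231
```

Call:
apply_moves(targets=[[0, 0, 0, 0, 0, 0, 0.3], [0, 0, 0, 0, 0, 0, 0.1], [0, 0, 0, 0, 0, 0, 0.1], [0, 0, -2, 0, 0, 0, 0.1], [0, 0, -4, 0, 0, 0, 0]])

```text
time: 23.22
position: [0.5331, -0.0002, 0.0854]
eef_rot: [-0.672, 0.741, 0.001, -0.001]
wrist_force: [0.0, -0.9, 0.3]
width: 0.0426
```

Run:
```python
from h import *
st=bot.get_state();print(st["time"],st["position"],st["wrist_force"],st["width"],R.from_quat(st["eef_rot"]).as_matrix()[:,0])
im=bot.capture("wrist");cv2.imwrite("pics/w14.png",im)
cv2.imwrite("pics/w14c.png",cv2.resize(im[20:220,20:320],None,fx=2.6,fy=2.6,interpolation=2))
```

```text
23.225 [ 5.33119405e-01 -1.73446249e-04  8.53645932e-02] [ 0.02011305 -0.86337049  0.33604764] 0.0426373839868085 [-9.72400622e-02 -9.95260889e-01 -3.63995698e-04]
```

View pics/w14c.png

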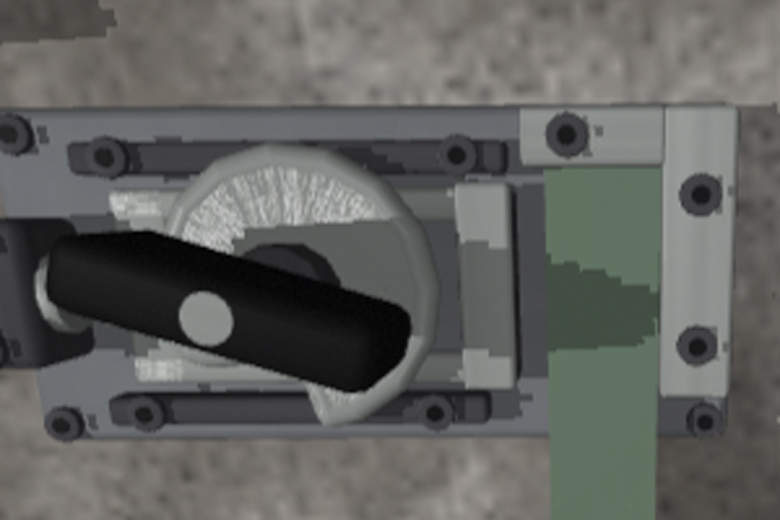

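Call:
apply_moves(targets=[[0, 0, -4.5, 0, 0, 0, -0.3], [-3.3, -2.5, 0, 0, 0, 0, -0.3], [-3.37, -2.6, 0, 0, 0, 0, -0.3], [0, 0, 0, 0, 0, -0.18, -0.3], [0, 0, 0, 0, 0, -0.18, -0.3]])

```text
time: 23.9
position: [0.5912, 0.0617, 0.1304]
eef_rot: [0.796, -0.606, 0.0, -0.0]
wrist_force: [-0.0, -0.1, 0.1]
width: 0.0557
```

Call:
apply_moves(targets=[[0, 0, 0, 0, 0, -0.18, -0.3], [0, 0, 0, 0, 0, -0.18, -0.3], [0, 0, 0, 0, 0, -0.18, -0.3], [0, 0, 0, 0, 0, -0.18, -0.3], [0, 0, 0, 0, 0, -0.18, -0.3]])

```text
time: 24.52
position: [0.5911, 0.0612, 0.1306]
eef_rot: [0.98, -0.2, 0.0, -0.0]
wrist_force: [0.1, 0.4, 0.2]
width: 0.0555
```

Call:
apply_moves(targets=[[0, 0, 2, 0, 0, 0, -0.3], [0, 0, 0, 0, 0, 0, -0.3]])

```text
time: 24.78
position: [0.5903, 0.0612, 0.1096]
eef_rot: [0.979, -0.203, -0.001, 0.0]
wrist_force: [0.2, -0.0, 0.7]
width: 0.0557
```

Run:
```python
from h import *
st=bot.get_state();print(st["time"],st["position"],st["wrist_force"],st["width"],R.from_quat(st["eef_rot"]).as_matrix()[:,0])
im=bot.capture("wrist");cv2.imwrite("pics/w15.png",im)
```

```text
24.775 [0.59034328 0.06123231 0.10957523] [ 0.16552526 -0.00082589  0.67512669] 0.055678568138705954 [ 0.91779873 -0.39703863 -0.00241187]
```

View pics/w15.png

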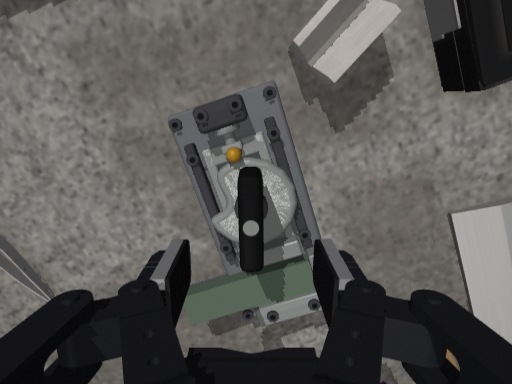

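Call:
apply_moves(newtons=60, targets=[[0, 0, 3, 0, 0, 0, -0.3], [0, 0, 2, 0, 0, 0, -0.3], [0, 0, 0.9, 0, 0, 0, -0.3], [0, 0, 0, 0, 0, 0, 1], [0, 0, 0, 0, 0, 0, 1]])

```text
time: 25.45
position: [0.5915, 0.0612, 0.0527]
eef_rot: [0.979, -0.203, 0.001, -0.0]
wrist_force: [-0.3, -0.1, -0.8]
width: 0.0198
```

Call:
apply_moves(targets=[[0, 0, 0, 0, 0, 0, 1], [0, 0, 0, 0, 0, 0, 1], [0, 0, 0, 0, 0, 0, 1], [0, 0, 0, 0, 0, 0, 1]])

```text
time: 25.95
position: [0.5901, 0.0618, 0.0529]
eef_rot: [0.979, -0.202, -0.001, -0.0]
wrist_force: [-5.7, 2.1, 6.0]
width: 0.0132
```

Call:
apply_moves(targets=[[0, 0, 0, 0, 0, 0.12, 1], [0, 0, 0, 0, 0, 0.12, 1], [0, 0, 0, 0, 0, 0.12, 1], [0, 0, 0, 0, 0, 0.12, 1], [0, 0, 0, 0, 0, 0.12, 1]])

```text
time: 26.58
position: [0.5902, 0.0618, 0.0529]
eef_rot: [0.875, -0.485, -0.001, -0.0]
wrist_force: [-5.7, 2.1, 6.6]
width: 0.0129
```

Call:
apply_moves(targets=[[0, 0, 0, 0, 0, 0.12, 1], [0, 0, 0, 0, 0, 0.12, 1], [0, 0, 0, 0, 0, 0.12, 1], [0, 0, 0, 0, 0, 0.12, 1], [0, 0, 0, 0, 0, 0.1, 1]])

```text
time: 27.2
position: [0.5901, 0.0619, 0.0529]
eef_rot: [-0.7, 0.714, 0.001, -0.0]
wrist_force: [-5.0, 2.7, 6.4]
width: 0.0131
```

Run:
```python
from h import *
st=bot.get_state();X=R.from_quat(st["eef_rot"]).as_matrix()[:,0]
print(st["time"],st["position"],st["wrist_force"],st["ft_torque"],np.arctan2(X[1],X[0]))
```

```text
27.2 [0.59014859 0.06185297 0.05291653] [-4.97534592  2.67030006  6.37505229] [0.3573065  0.95720344 0.03416907] -1.5910246050054926
```

Call:
apply_moves(targets=[[0, 0, 0, 0, 0, 0.05, 1], [0, 0, 0, 0, 0, 0.04, 1], [0, 0, 0, 0, 0, 0, 1]])

```text
time: 27.58
position: [0.5902, 0.0619, 0.0529]
eef_rot: [-0.669, 0.744, 0.0, -0.0]
wrist_force: [-5.1, 2.5, 7.1]
width: 0.0127
```

Run:
```python
from h import *
st=bot.get_state();X=R.from_quat(st["eef_rot"]).as_matrix()[:,0]
print(st["time"],st["position"],st["wrist_force"],st["ft_torque"],np.arctan2(X[1],X[0]))
im=bot.capture("wrist");cv2.imwrite("pics/w16.png",im)
```

```text
27.575 [0.59015495 0.06185541 0.05293538] [-5.07004746  2.52720272  7.07253148] [0.34574368 1.01503142 0.39226642] -1.6770432536371715
```

View pics/w16.png

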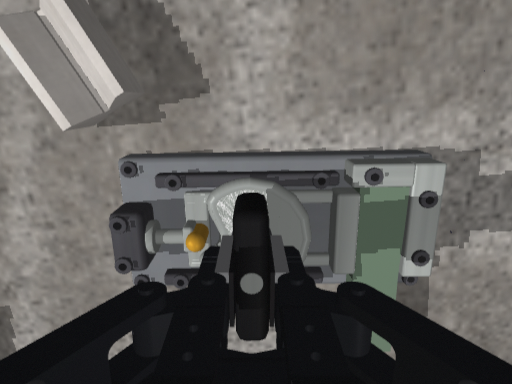

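Call:
apply_moves(targets=[[0, 0, 0, 0, 0, 0.04, 1], [0, 0, 0, 0, 0, 0, 1]])

```text
time: 27.88
position: [0.5901, 0.0618, 0.053]
eef_rot: [-0.654, 0.756, 0.0, -0.0]
wrist_force: [-6.1, 2.9, 7.5]
width: 0.0129
```

Run:
```python
from h import *
st=bot.get_state();X=R.from_quat(st["eef_rot"]).as_matrix()[:,0]
print(st["time"],st["position"],st["wrist_force"],st["ft_torque"],np.arctan2(X[1],X[0]))
```

```text
27.875 [0.59014552 0.0618417  0.05297354] [-6.11496143  2.8544785   7.50590864] [0.3973787  1.01970101 1.48902234] -1.7147343685535101
```

The torque rose sharply to 1.5 N m, so the knob is at its stop. I'll ease back and let go.

Call:
apply_moves(targets=[[0, 0, 0, 0, 0, -0.04, 1], [0, 0, 0, 0, 0, 0, 0.2], [0, 0, 0, 0, 0, 0, -0.3], [0, 0, 0, 0, 0, 0, -0.3], [0, 0, -4, 0, 0, 0, -0.3]])

```text
time: 28.5
position: [0.5896, 0.0612, 0.0898]
eef_rot: [-0.668, 0.744, 0.002, -0.002]
wrist_force: [0.3, 0.5, 1.0]
width: 0.0555
```

Call:
apply_moves(targets=[[0, 0, -5, 0, 0, 0, -0.3], [2, 0, -2, 0, 0, 0, -0.3], [2, 0, -1, 0, 0, 0, -0.3], [0, 0, 0, 0, 0, 0, -0.3]])

```text
time: 29.0
position: [0.5866, 0.0201, 0.1716]
eef_rot: [-0.667, 0.745, -0.0, -0.0]
wrist_force: [0.1, 0.3, -0.5]
width: 0.0553
```

Run:
```python
from h import *
st=bot.get_state();print(st["time"],st["position"])
im=bot.capture("wrist");cv2.imwrite("pics/w17.png",im)
cv2.imwrite("pics/w17c.png",cv2.resize(im[80:280,110:330],None,fx=3,fy=3,interpolation=2))
im=bot.capture("side");cv2.imwrite("pics/s17.png",im)
```

```text
29.0 [0.58661713 0.02010101 0.17158966]
```

View pics/w17.png

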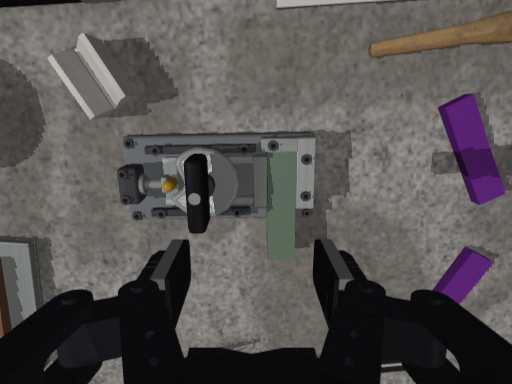

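View pics/w17c.png

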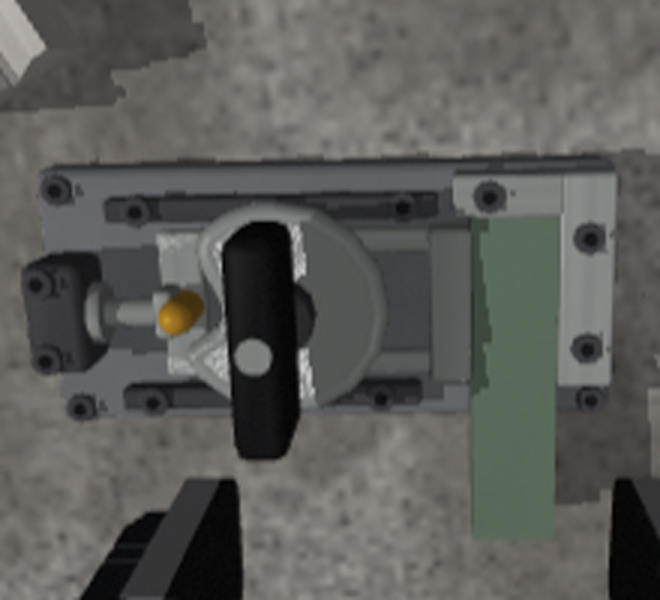

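View pics/s17.png

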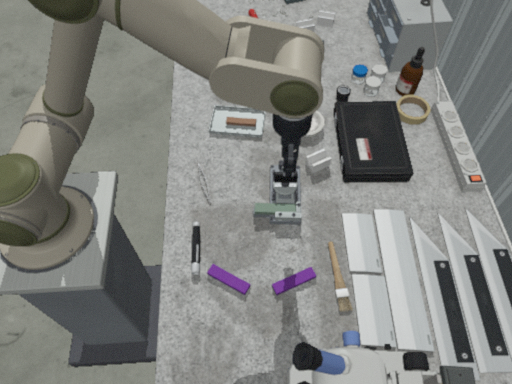

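Run:
```python
from h import *
c=cam("wrist");q=[.5645,.0442,-.093]
im=cv2.imread("pics/w17c.png")
def dr(P,col,ang=0):
    P=np.array(P,float);
    if ang is not None:
        a=P[:,:2]-[24,20];P[:,:2]=a@np.array([[np.cos(ang),np.sin(ang)],[-np.sin(ang),np.cos(ang)]])+[24,20]
    ct,s=np.cos(q[2]),np.sin(q[2]);P/=1000
    w=np.c_[q[0]+ct*P[:,0]-s*P[:,1],q[1]+s*P[:,0]+ct*P[:,1],P[:,2]]
    cv2.polylines(im,[((proj(c,w)-[110,80]+.5)*3).astype(int)],True,col,1)
bar=[[-5,13,78],[53,13,78],[53,27,78],[-5,27,78]]
dr(bar,(255,0,255));dr(bar,(0,255,255),.1)
dr([[-50,-60,31],[50,-60,31],[50,-35,31],[-50,-35,31]],(255,255,0))
dr([[64,92,18],[64,-78,18],[-14,-78,18],[-14,92,18]],(0,255,0))
cv2.imwrite("pics/w17o.png",im)
```

```text
(no output)
```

View pics/w17o.png

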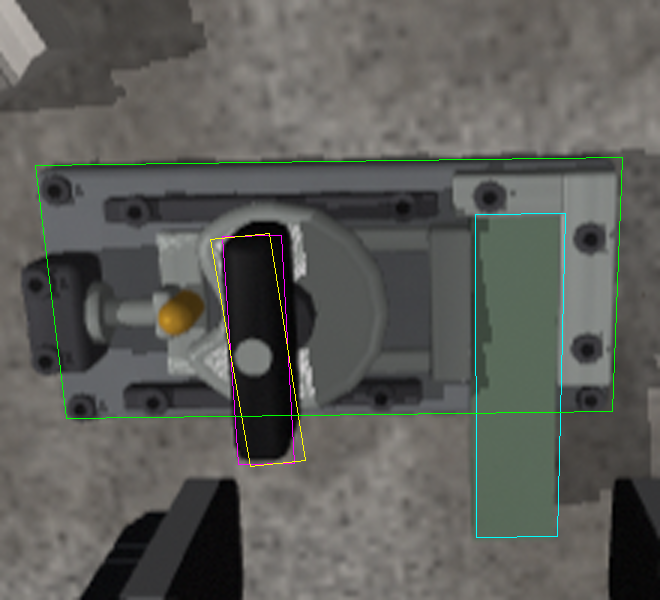

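The overlay puts the knob at 0 and the stone at its home place, with the jaw on the stone. I'm handing in.

Run:
```python
from bench import bot
print(bot.hand_in())
```

```text
the job is handed in; nothing more can be done
None
```

The job is done and handed in at about 29 s of the 72 s allowed; the hand-in gave no verdict.

**What I did**
1. I turned the cam knob about 1.25 rad to open the jaw.
2. I took the worn brown stone out of the clamp and laid it flat in the tray.
3. I laid the green stone on the seat. Contact forces showed it against the end stop (about 13 N) and the fence (about 6 N).
4. I turned the knob back until the torque rose to 1.5 N m at its stop, then let go and drew the arm clear.

**Last checks**
- **Clamp:** the last wrist picture shows the knob at 0, the jaw touching the green stone, and the stone within about 1 mm of its home outline. The follower is facing the notch.
- **Tray:** the last side picture shows the worn stone inside the tray.
- **Other things:** I never touched them. In the last pictures those in view look unmoved; the dish wheel is mostly hidden behind the arm.
- **Not fully agreeing:** my fits of the clamp's angle ranged from −0.08 to −0.097 rad. I used wrist pictures and contact forces for the final fit instead.
- **Not measured:** I did not measure the jaw opening or its grip force directly.

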